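Rotate soldering carriers between preheater and cooling magazine

TASK

Swap the carrier plate on the preheater: the used red-banded plate goes on top of the stack in the magazine to cool, and the cool green-banded plate at the bottom of the stack is drawn out through the mouth and laid flat on the preheater between its corner stops. The two parts tubs stand in front of the mouth, so before drawing the green plate set both upright in the black tray; at the end put each tub back upright on the seat of its own colour. Never tip a tub over, and leave the solder spool where it is.

Things in the scene. Friction and masses are not known exactly. Their poses are not given: they have to be found in the camera images.
- magazine: Fixed stack magazine on a grey base plate 4 mm thick. Origin: desk under the stack's centre; mouth at its -x (robot's right). Plates lie along x on a pedestal 44 mm wide, top z 14 mm. Four corner posts, 54 mm high, guide 96 (x) x 60 (y) mm, flared 5 mm at the top 8 mm; open 68 mm at the long sides for fingers. Front stops (x -48 to -52) end at z 23: only the bottom plate slides out, to -x.
- carrier_green: Aluminium plate 90 (x) x 54 (y) x 6 mm, 85 g, green band across each end. Origin: centre of its underside. Starts as bottom plate of the magazine, axes along the magazine's, underside 14 mm above the desk, centre about 36 mm to the magazine's -x, so that 30 mm of its -x end stick out of the mouth. Two like plates with grey bands lie on it; they drop 6 mm when it is drawn wholly out.
- carrier_red: Aluminium plate 90 (x) x 54 (y) x 6 mm, 85 g, red band across each end. Origin: centre of its underside. Starts on the preheater, 24 mm above the desk. Laid on the stack it rests 32 mm above the desk before the green plate is drawn, 26 mm after.
- preheater: Fixed flat blue bench preheater, 130 (x) x 92 (y) mm, case top at z 14 mm. Origin: desk under its centre. A plate rests on its dark raised block (84 x 42 mm, top z 24 mm), long side along the preheater's x, between four steel corner stops that stand to z 32 mm and leave 100 (x) x 64 (y) mm; the long sides are open for fingers over 76 mm.
- tub_blue: Loose blue tub holding steel screws, round and conical, 58 mm across the rim, 46 mm across the foot, 31 mm high, 50 to 110 g. Origin: centre of its underside. Starts on the blue seat. Between the two tubs on their seats there are 25 mm for a finger.
- tub_tan: Loose tan tub holding brass inserts, of the same shape: 58 mm across the rim, 46 mm across the foot, 31 mm high, 50 to 110 g. Origin: centre of its underside. Starts on the tan seat.
- seat_blue: Fixed shallow blue dish, home of the blue tub: 64 mm across, lip 4 mm high, 59 mm across inside, floor 2 mm above its origin (centre of its underside, 4 mm above the desk). The two seats lie on the magazine's base plate at its x -117 mm, y +41 and -41 mm; which is on which side varies.
- seat_tan: Fixed shallow tan dish, home of the tan tub, the same as the blue seat.
- tray: Fixed black tray with pink floor, 148 (x) x 208 (y) mm over the rim, 136 x 196 mm inside, walls 30 mm high, floor 7 mm above its origin (centre of its underside, on the desk). Side area for the two tubs; they fit side by side along its y, 94 mm apart.
- spool: Bystander: loose solder spool with blue flanges, about 60 mm across, 38 mm high. Origin: near the centre of its underside, on the desk.
Things that resemble listed ones, but are neither listed nor needed, are in the scene too. What is shaped like the tub_tan but purple is not meant.

How it is judged:
On the way, in this order (a step that is already met when the one before it is completed fails the run):
1. both tubs stand upright in the black tray while the green-banded plate is still in the magazine (x of tub_blue in the frame of tray between -0.05 and 0.05 m and y of tub_blue in the frame of tray between -0.08 and 0.08 m and z of tub_blue in the frame of tray between 0 and 0.013 m and angle between each of tub_blue, tub_tan's own z axis and vertical below 0.15 rad and linear speed of each of tub_blue, tub_tan below 0.02 m/s and x of tub_tan in the frame of tray between -0.05 and 0.05 m and y of tub_tan in the frame of tray between -0.08 and 0.08 m and z of tub_tan in the frame of tray between 0 and 0.013 m and distance of carrier_green from where it was at the start of the episode below 0.02 m), for 0.2 s.
2. the green-banded plate lies on the preheater and the red-banded plate on the stack in the magazine (x of carrier_green in the frame of preheater between -0.01 and 0.01 m and y of carrier_green in the frame of preheater between -0.01 and 0.01 m and z of carrier_green in the frame of preheater between 0.021 and 0.027 m and angle between each of carrier_green, carrier_red's own z axis and vertical below 0.08 rad and angle between the x axis of carrier_green and the x axis of preheater, either way round below 0.2 rad and linear speed of each of carrier_green, carrier_red below 0.02 m/s and x of carrier_red in the frame of magazine between -0.01 and 0.01 m and y of carrier_red in the frame of magazine between -0.01 and 0.01 m and z of carrier_red in the frame of magazine between 0.023 and 0.029 m), for 0.2 s.
At the end, for the whole second after the job is handed in: Green-banded plate flat on the preheater block (10 mm, 0.2 rad); red-banded plate flat on the two grey-banded ones inside the magazine (10 mm, underside 26 mm high); each tub upright on the seat of its own colour (12 mm); all released and at rest (all of step 2 and horizontal distance between tub_blue and seat_blue below 0.012 m and z of tub_blue in the frame of seat_blue below 0.008 m and angle between each of tub_blue, tub_tan's own z axis and vertical below 0.12 rad and linear speed of each of tub_blue, tub_tan below 0.02 m/s and horizontal distance between tub_tan and seat_tan below 0.012 m and z of tub_tan in the frame of seat_tan below 0.008 m); the robot touches nothing.
It fails at once if a tub is tipped over (angle between any of tub_blue, tub_tan's own z axis and vertical above 0.7 rad).
It fails at once if the solder spool is pushed away by more than 30 mm (distance of spool from where it was at the start of the episode above 0.03 m).
It also fails if it takes over 118 s, if anything falls off the work surface, if the arm or the gripper's body presses on something with over 40 N, if the wrist force passes 120 N, or if a joint passes its speed limit or range.

ROBOT

A 7-joint arm with a two-finger parallel gripper is mounted at the origin on a cart in front of the work surface, level with it; the furniture and walls round the work are solid. World frame = base frame: x ahead of the robot, y to its left, z up, the work surface at z = 0. Lengths are in m, angles in rad, forces in N, time in s.
With the tool pointing down it reaches from about 0.4 to 0.875 m from the base axis. Payload 19.3 kg.
Tool frame: the origin (TCP) lies at the very end of the fingers, on their centre line; the grasp point (between the pads) lies 19 mm behind it; z points along the fingers, y is the line along which they close (so a half turn about z gives the same grasp; the last joint's range is limited). The gripper opens to 85 mm and grips with 20 to 120 N. Pads are 22 mm wide; open, the fingers measure 114 mm over their backs; the gripper's body (76 mm by 85 mm) begins 54 mm behind the grasp point. The pads swing forward as they close: fully open they stand 13 mm farther back than shut.
Start: joints at [1.273, 0.521, -0.036, 1.599, 0.021, 1.021, -0.113], TCP at [0.141, -0.609, 0.231] pointing down, gripper open.
Joint ranges: [-2.91, 2.91], [-0.3, 2.13], [-1.5, 1.42], [0.17, 2.43], [-1.26, 4.41], [0.16, 1.93], [-2.52, 2.52]. Speed limits (rad/s): [1.89, 1.89, 2.39, 2.39, 3.01, 3.01, 3.01].

INTERFACE

Orientations are given as [roll, pitch, yaw] about the fixed x, y, z axes, in that order (R = Rz(yaw) Ry(pitch) Rx(roll)).
In Python, from workcell import bot gives the robot as it stands.
- The arm moves only by the tool carry_out, never from a script. Its argument "rows" is a list that holds one entry, the list of rows, each a list of 4 numbers: the shift along the tool's x, y, z in m, then the turn about the tool's z in degrees. In form: [[[x, y, z, twist], ...]]. A call has 1 to 12 rows; each row is the pose to reach, as a shift and turn from the pose commanded when the call began, along the tool's axes at that moment; what a row does not reach only later rows make up. A row lasts 1/12 s, in which the tool goes at most 41.7 mm and 7.16 degrees, less where a joint would pass 70% of its speed; a pose out of reach is approached as far as the arm can. A call with a gripper value outside its range is refused whole. "grip" is the finger opening in m, from 0 to 0.0854, set as the call begins (left out, the last holds). The fingers move at their own pace and stop on an object; "grip_force" is the grip in N (left out, the last holds). Time passes only in rows, so rows that repeat a pose let the fingers close. It gives the time, the measured TCP pose, the force, the opening and the grip force at its end, in the units of the state.
- bot.observe(): the state, without advancing time (a new reading comes with each control period).
- bot.grab_frame(name): name is "scene" or "top"; returns a dict with "pixels" (480x640x3 uint8, red, green, blue), "K" (3x3 intrinsics, pixels), "pose" (4x4, takes a point from camera to world coordinates). Camera axes: x right, y down, z forward; pixel columns grow to the right and rows downward; lengths in m; the calibration is good to about 2 mm. A picture is of the moment at which its call begins. There is no depth.
- bot.job_done(): hands the job in; it is judged then, once.
Trained networks look in a picture, given as the dict that the camera call returned (one of the last four; its "shot" number tells which), for a name from the list of things; names that differ only in an ending like _2 or _b are one class to them, and where a whole thing is asked for, a point or a joint stands for the part that bears it (a point fixed in the world has none). Each returns a list of dicts, best first, with "conf" (0 to 1); they miss things now and then, are a little off and sometimes report something else, mostly with a low value. They report only what shows in the picture. A call takes as long as a camera call. They do not tell look-alikes from the thing itself.
- bot.look_for(picture, label): "position" ([column, row] in pixels, amid what is visible of it).
- bot.regions_of(picture, label): "region" (480x640 bool, what is visible of it) and "position" ([column, row] in pixels, amid what is visible of it).
- bot.spot_point(picture, label): "position" ([column, row] in pixels: a listed point, or the origin of a listed thing).
The state is a dict: "clock": time; "qpos": joint angles; "qd": joint speeds; "joint_efforts": joint torques, N m; "position": TCP position; "tool_rot": TCP orientation; "force": force on the tool from outside, world axes, zero at the start; "moment": the same for the moment, N m; "grip_width": finger opening in m; "finger_force": force on a finger pad.
Only numpy, scipy, OpenCV 4.12 (cv2) and the standard library are available. Lean on these libraries where they do the work, as an engineer would, in place of code of your own. Each camera call takes 0.05 s, during which the arm holds its last target. There are 200 camera calls.

## Working session

There is one attempt and no reset: what is moved stays moved. The work goes in short steps, Python scripts to look and compute and a tool call to move; the robot and the scene stay as the last step left them, time stands still between calls to the robot, and variables do not carry over. Pictures are saved under pics/ and viewed, at most 14 in all, crops included, and the job is handed in when it is done.

Besides the shell and the picture viewer there is one more tool, called after ">>>" as name(argument=value, ...) on one line, values as JSON. carry_out: Moves the arm, as the interface text tells. Its arguments: {"type":"object","properties":{"rows":{"type":"array","items":{"type":"array","items":{"type":"array","items":{"type":"number"}}}},"grip":{"type":"number"},"grip_force":{"type":"number"}},"required":["rows"]}

```bash
ls; mkdir -p pics
cat > h.py <<'E'
import numpy as np, cv2
from workcell import bot
def ray(p,uv):
    K=np.array(p["K"]);T=np.array(p["pose"])
    d=T[:3,:3]@np.linalg.solve(K,[uv[0],uv[1],1]); return T[:3,3],d
def at(p,uv,z):
    o,d=ray(p,uv); return o+d*(z-o[2])/d[2]
def proj(p,X):
    K=np.array(p["K"]);T=np.array(p["pose"])
    c=T[:3,:3].T@(np.array(X)-T[:3,3]); u=K@c; return u[:2]/u[2]
def save(p,n,crop=None,s=1):
    im=p["pixels"][:,:,::-1]
    if crop: im=im[crop[1]:crop[3],crop[0]:crop[2]]
    cv2.imwrite("pics/"+n,cv2.resize(im,None,fx=s,fy=s,interpolation=cv2.INTER_CUBIC))
E
python3 - <<'E'
from h import *
s=bot.observe(); print({k:np.round(v,3).tolist() for k,v in s.items()})
for n in ["top","scene"]:
    p=bot.grab_frame(n); save(p,n+"0.png"); print(n,np.round(p["pose"],3).tolist(),np.round(p["K"],1).tolist())
    for l in "magazine carrier_green carrier_red preheater tub_blue tub_tan seat_blue seat_tan tray spool".split():
        for f in (bot.look_for,bot.spot_point):
            print(l,f.__name__,[(np.round(r["position"]).tolist(),round(r["conf"],2),np.round(at(p,r["position"],0.0)[:2],3).tolist()) for r in f(p,l)[:4]])
E
```

```text
pics
{'clock': 0.0, 'qpos': [1.273, 0.522, -0.036, 1.6, 0.021, 1.021, -0.113], 'qd': [-0.0, -0.0, 0.001, -0.001, 0.001, -0.001, 0.0], 'joint_efforts': [-0.0, -92.708, 1.979, -36.992, 0.018, 0.008, -0.0], 'position': [0.141, -0.609, 0.231], 'tool_rot': [-3.14, 0.0, 0.228], 'force': [0.263, 0.35, -0.363], 'moment': [-0.051, 0.036, -0.044], 'finger_force': 0.0, 'grip_width': 0.086}
top [[0.004, -0.985, 0.173, 0.42], [-1.0, -0.001, 0.015, -0.181], [-0.015, -0.173, -0.985, 0.983], [0.0, 0.0, 0.0, 1.0]] [[602.0, 0.0, 312.4], [0.0, 602.0, 249.2], [0.0, 0.0, 1.0]]
magazine call [([243.0, 223.0], 0.81, [0.637, -0.051])]
magazine call []
carrier_green call [([256.0, 221.0], 0.93, [0.641, -0.072])]
carrier_green call [([235.0, 218.0], 0.72, [0.645, -0.036])]
carrier_red call []
carrier_red call [([392.0, 342.0], 0.96, [0.441, -0.294])]
preheater call [([370.0, 344.0], 0.68, [0.437, -0.259])]
preheater call []
tub_blue call [([285.0, 192.0], 0.59, [0.69, -0.12])]
tub_blue call [([287.0, 200.0], 0.76, [0.678, -0.123])]
tub_tan call [([369.0, 248.0], 0.87, [0.595, -0.26]), ([279.0, 240.0], 0.75, [
[... 1555 characters left out ...]
.0, 234.0], 0.68, [0.683, -0.134])]
tub_tan call [([330.0, 221.0], 0.67, [0.602, -0.268]), ([259.0, 255.0], 0.57, [0.623, -0.128])]
tub_tan call [([330.0, 228.0], 0.75, [0.59, -0.255]), ([261.0, 265.0], 0.69, [0.604, -0.117])]
seat_blue call [([224.0, 244.0], 0.53, [0.682, -0.102])]
seat_blue call [([312.0, 327.0], 0.36, [0.462, -0.092])]
seat_tan call [([273.0, 273.0], 0.53, [0.579, -0.119])]
seat_tan call [([265.0, 263.0], 0.54, [0.603, -0.123])]
tray call [([311.0, 322.0], 0.89, [0.469, -0.099])]
tray call [([264.0, 263.0], 0.69, [0.603, -0.122]), ([311.0, 329.0], 0.64, [0.46, -0.089])]
spool call [([323.0, 185.0], 0.9, [0.681, -0.328])]
spool call [([323.0, 189.0], 0.9, [0.672, -0.319])]
```

View pics/top0.png

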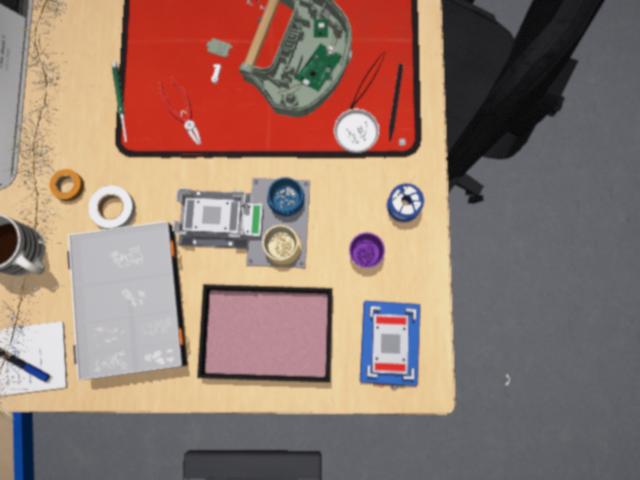

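View pics/scene0.png

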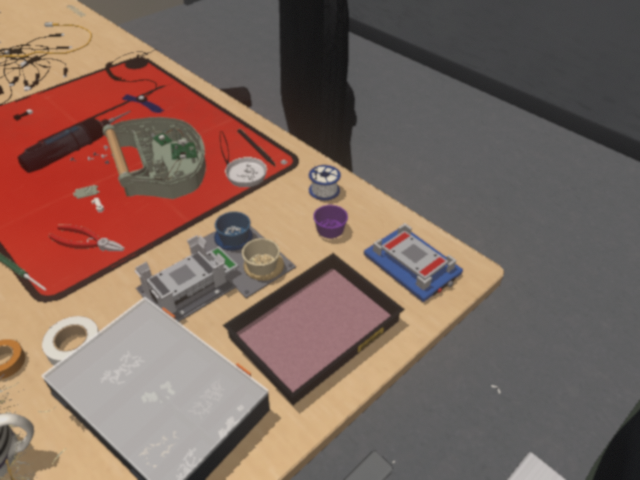

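Run:
```python
from h import *
p=bot.grab_frame("top"); im=p["pixels"]
a=cv2.resize(im[165:280,170:330],None,fx=5,fy=5,interpolation=cv2.INTER_CUBIC)
cv2.imwrite("pics/c1.png",a[:,:,::-1])
hsv=cv2.cvtColor(im,cv2.COLOR_RGB2HSV)
def comp(lo,hi,box,z,n):
    m=cv2.inRange(hsv,lo,hi); k=np.zeros_like(m); k[box[1]:box[3],box[0]:box[2]]=1; m*=k
    c,_=cv2.findContours(m,cv2.RETR_EXTERNAL,cv2.CHAIN_APPROX_NONE)
    for q in sorted(c,key=cv2.contourArea)[::-1][:3]:
        if cv2.contourArea(q)<15: continue
        w=np.array([at(p,u[0],z)[:2] for u in q],np.float32)
        r=cv2.minAreaRect(w); print(n,np.round(q.mean(0),0),"rect",np.round(r[0],4),np.round(r[1],4),round(r[2],1),"circ",np.round(cv2.minEnclosingCircle(w)[0],4))
comp((0,120,80),(8,255,255),(355,295,430,390),.030,"redband")
comp((170,120,80),(180,255,255),(355,295,430,390),.030,"redband2")
comp((100,120,60),(120,255,255),(355,295,430,390),.014,"preheater")
comp((50,100,60),(85,255,255),(230,190,270,245),.020,"green")
comp((95,90,20),(125,255,255),(265,170,310,220),.037,"bluetub")
comp((15,60,90),(30,255,255),(255,220,304,268),.037,"tantub")
comp((0,0,0),(180,255,60),(195,280,340,385),.03,"tray")
comp((0,0,90),(180,60,210),(240,172,315,270),.004,"base")
for l in ("tub_blue","tub_tan","seat_blue","seat_tan","magazine","carrier_red","tray","preheater"):
    print(l,[(np.round(r["position"]),np.round(at(p,r["position"],.006)[:2],3)) for r in bot.spot_point(p,l)[:3]])
```

```text
redband [[390. 367.]] rect [ 0.4027 -0.2869] [0.0451 0.0099] 87.7 circ [ 0.4022 -0.2869]
redband [[391. 320.]] rect [ 0.4747 -0.2906] [0.0094 0.0441] 0.2 circ [ 0.4747 -0.2906]
preheater [[390. 343.]] rect [ 0.4396 -0.2899] [0.0881 0.1271] 86.6 circ [ 0.4401 -0.2904]
green [[255. 219.]] rect [ 0.6395 -0.0729] [0.0437 0.0082] 1.1 circ [ 0.6395 -0.0721]
bluetub [[285. 196.]] rect [ 0.6731 -0.1227] [0.0619 0.0569] 0.4 circ [ 0.6729 -0.1219]
tantub [[279. 251.]] rect [ 0.583  -0.1159] [0.0606 0.0747] 70.9 circ [ 0.5826 -0.1096]
tray [[265. 333.]] rect [ 0.4548 -0.0932] [0.203  0.1429] 88.4 circ [ 0.4549 -0.0928]
base [[276. 229.]] rect [ 0.6404 -0.1002] [0.1164 0.1527] 87.7 circ [ 0.6382 -0.109 ]
tub_blue [(array([288., 198.]), array([ 0.679, -0.125]))]
tub_tan [(array([278., 242.]), array([ 0.604, -0.109])), (array([289., 197.]), array([ 0.681, -0.126]))]
seat_blue [(array([286., 198.]), array([ 0.679, -0.121]))]
seat_tan [(array([281., 246.]), array([ 0.596, -0.115]))]
magazine []
carrier_red []
tray [(array([262., 335.]), array([ 0.452, -0.086]))]
preheater []
```

View pics/c1.png

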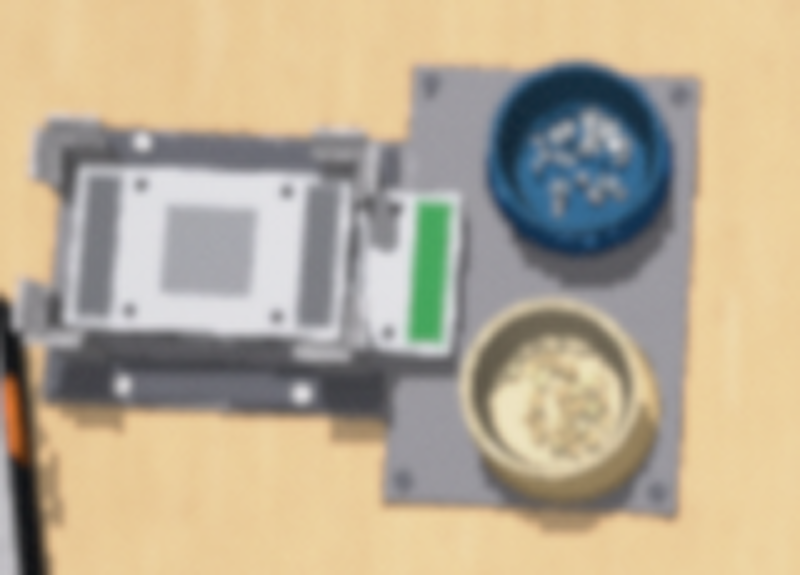

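The top crop shows the blue tub with steel screws (rim centre about px 286,195), the tan tub with brass inserts (281,243), and the green end band at (256,220). Possible confusions:
- **Tan tub:** the purple tub at (367,250).
- **Blue tub:** the spool at (405,202).

By the description I choose the tubs at 286,195 and 281,243. Next I'll compute the frames.

```bash
cat >> h.py <<'E'
def go(x,y,z,yaw):
    "shift in tool axes and twist (deg) from the current pose to world x,y,z,yaw(deg)"
    from scipy.spatial.transform import Rotation as R
    s=bot.observe(); Rm=R.from_euler("xyz",s["tool_rot"]).as_matrix()
    d=Rm.T@(np.array([x,y,z])-s["position"]); tw=-((yaw-np.degrees(s["tool_rot"][2])+180)%360-180)
    print("at",np.round(s["position"],4),np.round(np.degrees(s["tool_rot"]),1),"t",round(s["clock"],2),"-> rows",np.round(d*1000,1),"mm tw",round(tw,1))
E
python3 - <<'E'
from h import *
p=bot.grab_frame("top"); q=bot.grab_frame("scene")
f=lambda l,z:np.array([at(p,(170+(u-2)/5,165+(v-2)/5),z)[:2] for u,v in l])
b=f([(412,68),(698,78),(676,515),(383,502)],.004); g=f([(75,163),(355,175),(338,332),(62,325)],.032)
for n,c in(("base",b),("grey",g)):
    ex=(c[0]+c[3]-c[1]-c[2])/2; print(n,np.round(c.mean(0),4),"len",np.linalg.norm(ex),np.linalg.norm(c[0]-c[3]),"yaw",np.degrees(np.arctan2(ex[1],ex[0])))
t=f([(581,150),(553,388)],.037); print("tubs",t)
save(q,"c2.png",(120,170,480,400),2.2)
# check in scene: project predictions
for n,X in (("blue",[*t[0],.037]),("tan",[*t[1],.037]),("red c",[.4387,-.2888,.030]),("tray",[.4548,-.0932,.03]),("greyc",[*g.mean(0),.032])):
    print(n,np.round(proj(q,X),1), (np.round((proj(q,X)-[120,170])*2.2)))
go(t[1][0],t[1][1],.12,45)
E
```

```text
base [ 0.6377 -0.1088] len 0.09665181819442589 0.14828983837588558 yaw 87.72078544632157
grey [ 0.6445 -0.0018] len 0.09072461080678357 0.05409757957484398 yaw 88.02147425833333
tubs [[ 0.67616618 -0.12321895]
 [ 0.59758581 -0.11516203]]
blue [234.4 223. ] [252. 117.]
tan [261.7 251.1] [312. 178.]
red c [414.6 253.1] [648. 183.]
tray [315.6 316.4] [430. 322.]
greyc [182.3 274.4] [137. 230.]
at [ 0.1411 -0.6089  0.2313] [-180.    0.   13.] t 2.65 -> rows [ 556.1 -377.9  111.3] mm tw -32.0
```

View pics/c2.png

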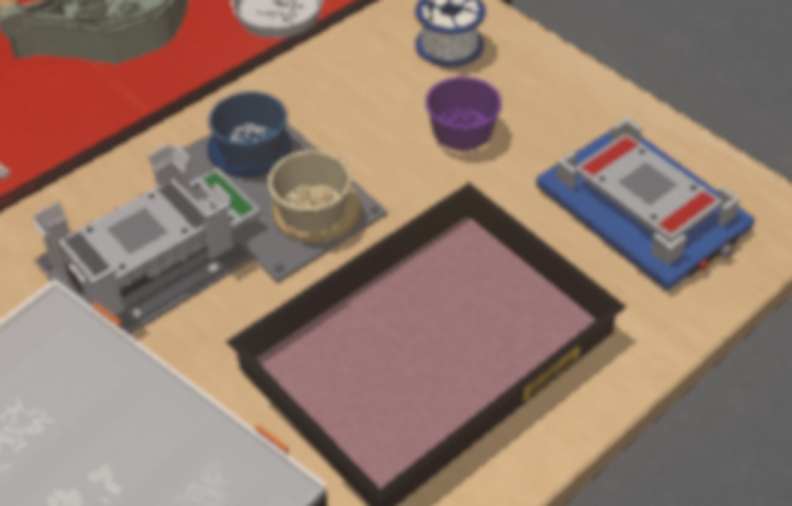

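The scene crop confirms this: the projected tub rims, red plate and grey plate land on what shows, at about (249,118), (311,181), (648,184) and (140,230) in the crop. Moving over the tan tub.

>>> carry_out(rows=[[[0.556, -0.378, 0.11, -32], [0.556, -0.378, 0.11, -32], [0.556, -0.378, 0.11, -32], [0.556, -0.378, 0.11, -32], [0.556, -0.378, 0.11, -32], [0.556, -0.378, 0.11, -32], [0.556, -0.378, 0.11, -32], [0.556, -0.378, 0.11, -32], [0.556, -0.378, 0.11, -32], [0.556, -0.378, 0.11, -32], [0.556, -0.378, 0.11, -32], [0.556, -0.378, 0.11, -32]]], grip=0.08, grip_force=30)

```text
clock: 3.65
position: [0.4771, -0.2449, 0.1504]
tool_rot: [3.141, -0.0, 0.786]
force: [0.9, -1.5, 1.2]
grip_width: 0.0799
finger_force: 0.0
```

```bash
python3 -c "
from h import *
go(.5976,-.1152,.12,45)"
```

```text
at [ 0.4771 -0.2449  0.1504] [180.  -0.  45.] t 3.65 -> rows [176.9  -6.4  30.4] mm tw 0.0
```

>>> carry_out(rows=[[[0.177, -0.006, 0.03, 0], [0.177, -0.006, 0.03, 0], [0.177, -0.006, 0.03, 0], [0.177, -0.006, 0.03, 0], [0.177, -0.006, 0.03, 0], [0.177, -0.006, 0.03, 0], [0.177, -0.006, 0.03, 0], [0.177, -0.006, 0.03, 0]]])

```text
clock: 4.32
position: [0.5962, -0.118, 0.1206]
tool_rot: [3.142, 0.001, 0.785]
force: [1.4, -1.7, -0.6]
grip_width: 0.0801
finger_force: 0.0
```

```bash
python3 -c "
from h import *
go(.5976,-.1152,.013,45)
p=bot.grab_frame('top'); save(p,'g1.png',(170,140,370,290),4)"
```

```text
at [ 0.5962 -0.118   0.1206] [180.   0.  45.] t 4.32 -> rows [  3.1  -1.  107.6] mm tw -0.0
```

View pics/g1.png

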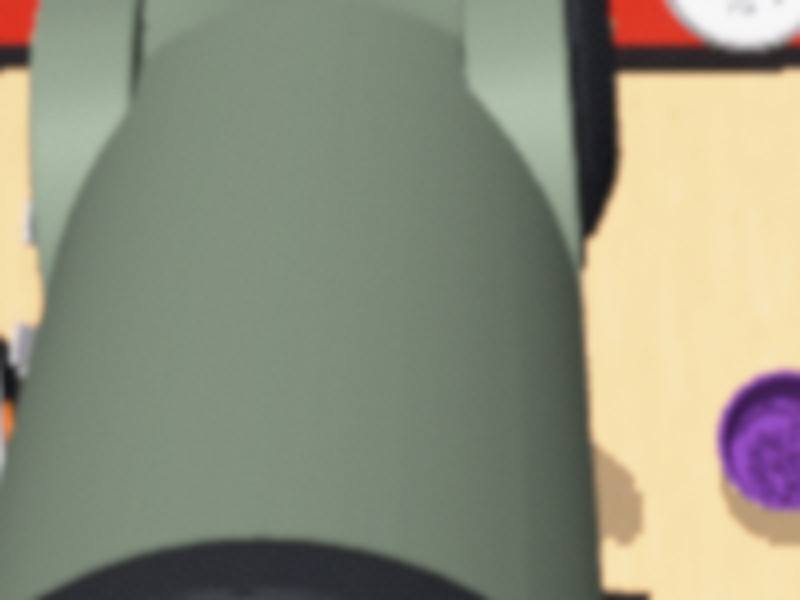

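The arm hides the work in the top view, so the scene camera will serve near grasps. Descending on the tan tub.

>>> carry_out(rows=[[[0.001, -0.001, 0.035, 0], [0.002, -0.001, 0.065, 0], [0.002, -0.001, 0.09, 0], [0.002, -0.001, 0.107, 0], [0.002, -0.001, 0.107, 0], [0.002, -0.001, 0.107, 0]]])

```text
clock: 4.87
position: [0.5969, -0.1157, 0.0136]
tool_rot: [-3.141, 0.001, 0.785]
force: [-0.3, 0.3, 0.2]
grip_width: 0.0802
finger_force: 0.0
```

```bash
python3 -c "
from h import *
go(.5976,-.1152,.013,45)
p=bot.grab_frame('scene'); save(p,'g2.png',(160,170,360,320),4)"
```

```text
at [ 0.5969 -0.1157  0.0136] [-180.    0.   45.] t 4.87 -> rows [0.9 0.1 0.6] mm tw -0.0
```

View pics/g2.png

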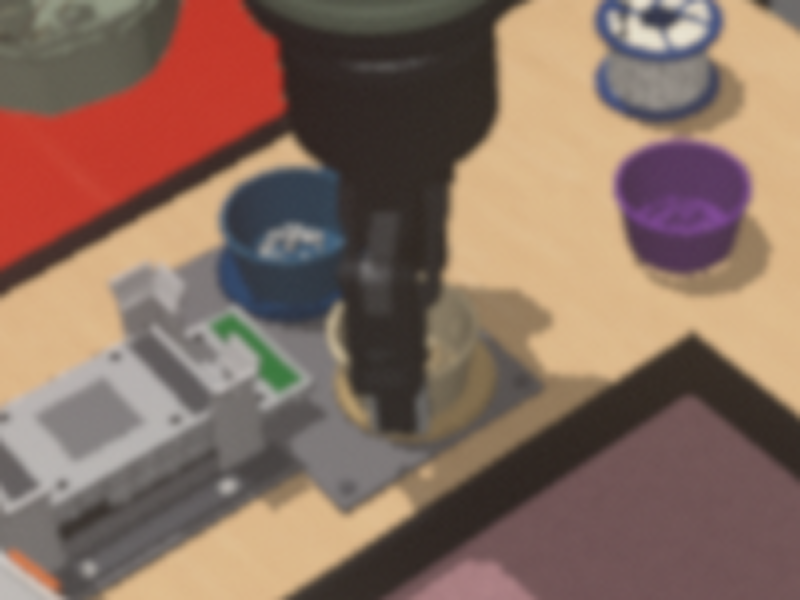

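The fingers straddle the tan tub (tub about 410,340 in the crop, near finger in front) and are clear of the blue tub. Closing and lifting.

>>> carry_out(rows=[[[0.001, 0, 0, 0], [0.001, 0, 0, 0], [0.001, 0, 0, 0], [0.001, 0, 0, 0], [0.001, 0, 0, 0], [0.001, 0, 0, 0], [0.001, 0, -0.01, 0], [0.001, 0, -0.03, 0], [0.001, 0, -0.05, 0], [0.001, 0, -0.07, 0], [0.001, 0, -0.07, 0]]], grip=0.04, grip_force=30)

```text
clock: 5.83
position: [0.6002, -0.1145, 0.0883]
tool_rot: [3.137, -0.003, 0.786]
force: [0.3, 0.5, -0.3]
grip_width: 0.0558
finger_force: 32.1
```

```bash
python3 -c "
from h import *
go(.4548,-.093-.046,.09,0)"
```

```text
at [ 0.6002 -0.1145  0.0883] [179.7  -0.2  45. ] t 5.83 -> rows [-120.1  -85.5   -2.5] mm tw 45.0
```

>>> carry_out(rows=[[[-0.12, -0.086, 0, -43], [-0.12, -0.086, 0, -43], [-0.12, -0.086, 0, -43], [-0.12, -0.086, 0, -43], [-0.12, -0.086, 0, -43], [-0.12, -0.086, 0, -43], [-0.12, -0.086, 0, -43], [-0.12, -0.086, 0, -43]]])

```text
clock: 6.5
position: [0.4528, -0.1385, 0.084]
tool_rot: [3.141, -0.0, 1.532]
force: [-1.1, 0.8, -0.2]
grip_width: 0.0557
finger_force: 32.2
```

```bash
python3 -c "
from h import *
go(.4548,-.093-.046,.0145,88)"
```

```text
at [ 0.4528 -0.1385  0.084 ] [180.   -0.   87.8] t 6.5 -> rows [-0.4  2.  69.5] mm tw -0.2
```

>>> carry_out(rows=[[[0, 0.001, 0.03, 0], [0, 0.001, 0.055, 0], [0, 0.001, 0.069, 0], [0, 0.001, 0.069, 0], [0, 0.001, 0.069, 0]]])

```text
clock: 6.92
position: [0.4535, -0.138, 0.0141]
tool_rot: [-3.14, 0.0, 1.533]
force: [-0.0, -0.5, -0.2]
grip_width: 0.0556
finger_force: 34.7
```

>>> carry_out(rows=[[[0, 0, 0, 0], [0, 0, 0, 0], [0, 0, 0, 0], [0, 0, 0, 0], [0, 0, -0.02, 0], [0, 0, -0.05, 0], [0, 0, -0.085, 0], [0, 0, -0.085, 0], [0, 0, -0.085, 0]]], grip=0.08)

```text
clock: 7.67
position: [0.4545, -0.139, 0.1014]
tool_rot: [3.138, 0.001, 1.535]
force: [-1.2, 0.2, -0.0]
grip_width: 0.0804
finger_force: 0.0
```

```bash
python3 -c "
from h import *
go(.6762,-.1232,.1,-45)
go(.6762,-.1232,.1,135)
p=bot.grab_frame('scene'); 
for l in('tub_tan','tub_blue'): print([(np.round(r['position']),round(r['conf'],2),np.round(at(p,r['position'],.007)[:2],3)) for r in bot.spot_point(p,l)[:3]])"
```

```text
at [ 0.4545 -0.139   0.1014] [1.798e+02 1.000e-01 8.800e+01] t 7.67 -> rows [ 23.6 221.    2.1] mm tw 133.0
at [ 0.4545 -0.139   0.1014] [1.798e+02 1.000e-01 8.800e+01] t 7.67 -> rows [ 23.6 221.    2.1] mm tw -47.0
[(array([339., 313.]), 0.67, array([ 0.449, -0.134])), (array([329., 229.]), 0.54, array([ 0.584, -0.247]))]
[(array([235., 236.]), 0.84, array([ 0.679, -0.122]))]
```

>>> carry_out(rows=[[[0.024, 0.221, 0, -47], [0.024, 0.221, 0, -47], [0.024, 0.221, 0, -47], [0.024, 0.221, 0, -47], [0.024, 0.221, 0, -47], [0.024, 0.221, 0, -47], [0.024, 0.221, 0, -47], [0.024, 0.221, 0, -47], [0.024, 0.221, 0, -47], [0.024, 0.221, 0, -47]]])

```text
clock: 8.65
position: [0.6745, -0.1219, 0.099]
tool_rot: [-3.141, -0.001, 2.354]
force: [-0.2, 0.2, 1.3]
grip_width: 0.0799
finger_force: 0.0
```

```bash
python3 -c "
from h import *
go(.6762,-.1232,.013,135)"
```

```text
at [ 0.6745 -0.1219  0.099 ] [-179.9   -0.   134.9] t 8.65 -> rows [-2.1  0.4 86. ] mm tw -0.1
```

>>> carry_out(rows=[[[-0.002, 0, 0.03, 0], [-0.002, 0, 0.06, 0], [-0.002, 0, 0.086, 0], [-0.002, 0, 0.086, 0], [-0.002, 0, 0.086, 0]]])

```text
clock: 9.07
position: [0.6759, -0.1231, 0.0132]
tool_rot: [-3.14, -0.001, 2.356]
force: [0.2, -0.9, 0.8]
grip_width: 0.0796
finger_force: 0.0
```

>>> carry_out(rows=[[[0, 0, 0, 0], [0, 0, 0, 0], [0, 0, 0, 0], [0, 0, 0, 0], [0, 0, 0, 0], [0, 0, 0, 0], [0, 0, -0.01, 0], [0, 0, -0.03, 0], [0, 0, -0.05, 0], [0, 0, -0.075, 0], [0, 0, -0.075, 0]]], grip=0.04)

```text
clock: 9.98
position: [0.6792, -0.1234, 0.0949]
tool_rot: [3.137, 0.006, 2.356]
force: [0.7, -0.8, 0.6]
grip_width: 0.055
finger_force: 32.1
```

```bash
python3 -c "
from h import *
go(.4548,-.093+.046,.09,88)"
```

```text
at [ 0.6792 -0.1234  0.0949] [179.8   0.3 135. ] t 9.98 -> rows [ 212.7 -104.6    3.3] mm tw 47.0
```

>>> carry_out(rows=[[[0.213, -0.105, 0, 47], [0.213, -0.105, 0, 47], [0.213, -0.105, 0, 47], [0.213, -0.105, 0, 47], [0.213, -0.105, 0, 47], [0.213, -0.105, 0, 47], [0.213, -0.105, 0, 47], [0.213, -0.105, 0, 47], [0.213, -0.105, 0, 47], [0.213, -0.105, 0, 47], [0.213, -0.105, 0, 47]]])

```text
clock: 10.9
position: [0.4526, -0.0473, 0.0887]
tool_rot: [3.141, -0.0, 1.538]
force: [0.7, 0.3, -0.5]
grip_width: 0.0552
finger_force: 32.3
```

```bash
python3 -c "
from h import *
go(.4548,-.093+.046,.0145,88)"
```

```text
at [ 0.4526 -0.0473  0.0887] [180.   -0.   88.1] t 10.9 -> rows [ 0.3  2.2 74.2] mm tw 0.1
```

>>> carry_out(rows=[[[0, 0.002, 0.03, 0], [0, 0.002, 0.06, 0], [0, 0.002, 0.074, 0], [0, 0.002, 0.074, 0], [0, 0.002, 0.074, 0]]])

```text
clock: 11.32
position: [0.4537, -0.0471, 0.0137]
tool_rot: [-3.14, -0.0, 1.538]
force: [1.2, -0.1, -2.0]
grip_width: 0.0555
finger_force: 35.7
```

>>> carry_out(rows=[[[0, 0, 0, 0], [0, 0, 0, 0], [0, 0, 0, 0], [0, 0, 0, 0], [0, 0, -0.02, 0], [0, 0, -0.05, 0], [0, 0, -0.085, 0], [0, 0, -0.085, 0], [0, 0, -0.085, 0]]], grip=0.08)

```text
clock: 12.07
position: [0.4548, -0.0476, 0.1013]
tool_rot: [3.138, 0.0, 1.536]
force: [0.5, -0.8, 0.1]
grip_width: 0.0799
finger_force: 0.0
```

```bash
python3 -c "
from h import *
go(.4390,-.2892,.1,-3)
p=bot.grab_frame('scene'); save(p,'g3.png',(120,170,480,400),2.2)
for l in('tub_tan','tub_blue'): print([(np.round(r['position']),round(r['conf'],2),np.round(at(p,r['position'],.007)[:2],3)) for r in bot.spot_point(p,l)[:3]])"
```

```text
at [ 0.4548 -0.0476  0.1013] [179.8   0.   88. ] t 12.07 -> rows [-242.    -7.4    1.4] mm tw 91.0
[(array([338., 307.]), 0.98, array([ 0.458, -0.141])), (array([330., 226.]), 0.92, array([ 0.589, -0.253]))]
[(array([291., 345.]), 0.92, array([ 0.455, -0.048]))]
```

View pics/g3.png

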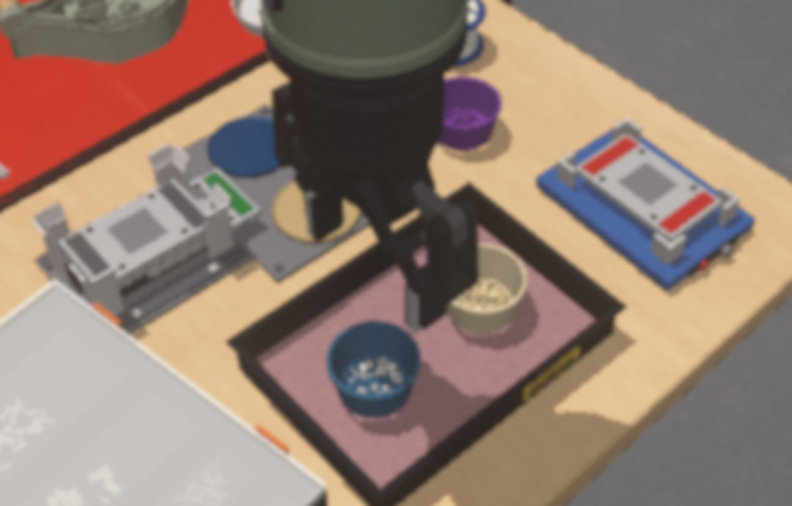

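The picture shows both tubs upright in the tray (blue at 374,368, tan at 487,288 in the crop) and both seats empty. Next is the red plate.

>>> carry_out(rows=[[[-0.242, -0.007, 0, 91], [-0.242, -0.007, 0, 91], [-0.242, -0.007, 0, 91], [-0.242, -0.007, 0, 91], [-0.242, -0.007, 0, 91], [-0.242, -0.007, 0, 91], [-0.242, -0.007, 0, 91], [-0.242, -0.007, 0, 91], [-0.242, -0.007, 0, 91], [-0.242, -0.007, 0, 91], [-0.242, -0.007, 0, 91], [-0.242, -0.007, 0, 91]]])

```text
clock: 13.22
position: [0.438, -0.2885, 0.0984]
tool_rot: [-3.141, 0.002, 0.031]
force: [0.0, 0.3, -0.8]
grip_width: 0.08
finger_force: 0.0
```

>>> carry_out(rows=[[[0, 0, 0, 8], [0, 0, 0, 8], [0, 0, 0, 8]]])

```text
clock: 13.47
position: [0.4383, -0.2883, 0.0987]
tool_rot: [-3.142, 0.002, -0.1]
force: [0.4, -0.6, -0.4]
grip_width: 0.0796
finger_force: 0.0
```

```bash
python3 -c "
from h import *
go(.4390,-.2892,.015,-3);print(bot.observe()['qpos'])"
```

```text
at [ 0.4383 -0.2883  0.0987] [-1.8e+02  1.0e-01 -5.7e+00] t 13.47 -> rows [ 0.9  0.8 83.7] mm tw -2.7
[ 0.49682065  0.55488571 -0.03809814  1.97056127  0.03559634  0.61832653
 -1.23495909]
```

>>> carry_out(rows=[[[0.001, 0.001, 0.03, -2.7], [0.001, 0.001, 0.06, -2.7], [0.001, 0.001, 0.083, -2.7], [0.001, 0.001, 0.083, -2.7], [0.001, 0.001, 0.083, -2.7]]])

```text
clock: 13.88
position: [0.4387, -0.2894, 0.0159]
tool_rot: [-3.14, 0.002, -0.053]
force: [-0.2, -1.2, 0.7]
grip_width: 0.0803
finger_force: 0.0
```

```bash
python3 -c "
from h import *
go(.4390,-.2892,.015,-3)
p=bot.grab_frame('scene'); save(p,'g4.png',(340,180,500,300),5)"
```

```text
at [ 0.4387 -0.2894  0.0159] [-1.799e+02  1.000e-01 -3.000e+00] t 13.88 -> rows [ 0.3 -0.3  0.9] mm tw -0.0
```

View pics/g4.png

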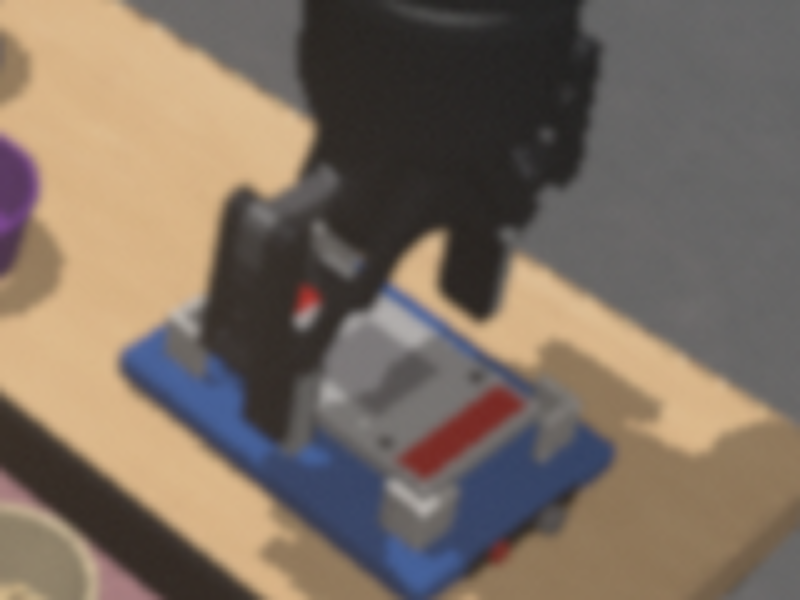

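The fingers stand between the stops on both long sides (pads at about 285,420 and 480,300 in the crop). Gripping red.

>>> carry_out(rows=[[[0, 0, 0, 0], [0, 0, 0, 0], [0, 0, 0, 0], [0, 0, 0, 0], [0, 0, 0, 0], [0, 0, 0, 0], [0, 0, -0.01, 0], [0, 0, -0.04, 0], [0, 0, -0.07, 0], [0, 0, -0.1, 0], [0, 0, -0.1, 0]]], grip=0.03, grip_force=50)

```text
clock: 14.85
position: [0.4415, -0.2913, 0.1226]
tool_rot: [3.138, -0.007, -0.056]
force: [1.4, -1.2, 0.2]
grip_width: 0.0523
finger_force: 53.5
```

```bash
python3 -c "
from h import *
go(.642,-.002,.115,88)"
```

```text
at [ 0.4415 -0.2913  0.1226] [179.8  -0.4  -3.2] t 14.85 -> rows [ 184.  -300.     7.9] mm tw -91.2
```

>>> carry_out(rows=[[[0.188, -0.298, 0, -91], [0.188, -0.298, 0, -91], [0.188, -0.298, 0, -91], [0.188, -0.298, 0, -91], [0.188, -0.298, 0, -91], [0.188, -0.298, 0, -91], [0.188, -0.298, 0, -91], [0.188, -0.298, 0, -91], [0.188, -0.298, 0, -91], [0.188, -0.298, 0, -91], [0.188, -0.298, 0, -91], [0.188, -0.298, 0, -91]]])

```text
clock: 15.85
position: [0.6438, -0.0026, 0.1173]
tool_rot: [3.141, 0.001, 1.451]
force: [-0.6, -0.4, 0.7]
grip_width: 0.0525
finger_force: 53.5
```

>>> carry_out(rows=[[[0, 0, 0, -5], [0, 0, 0, -5], [0, 0, 0, -5], [0, 0, 0, -5], [0, 0, 0, -5], [0, 0, 0, -5]]])

```text
clock: 16.35
position: [0.6437, -0.0027, 0.1168]
tool_rot: [3.141, 0.0, 1.53]
force: [-0.8, 0.4, -0.8]
grip_width: 0.0523
finger_force: 53.5
```

```bash
python3 -c "
from h import *
go(.642,-.002,.06,88)
p=bot.grab_frame('scene'); save(p,'g5.png',(100,170,300,320),4)"
```

```text
at [ 0.6437 -0.0027  0.1168] [180.    0.   87.7] t 16.35 -> rows [ 0.7 -1.8 56.8] mm tw -0.3
```

View pics/g5.png

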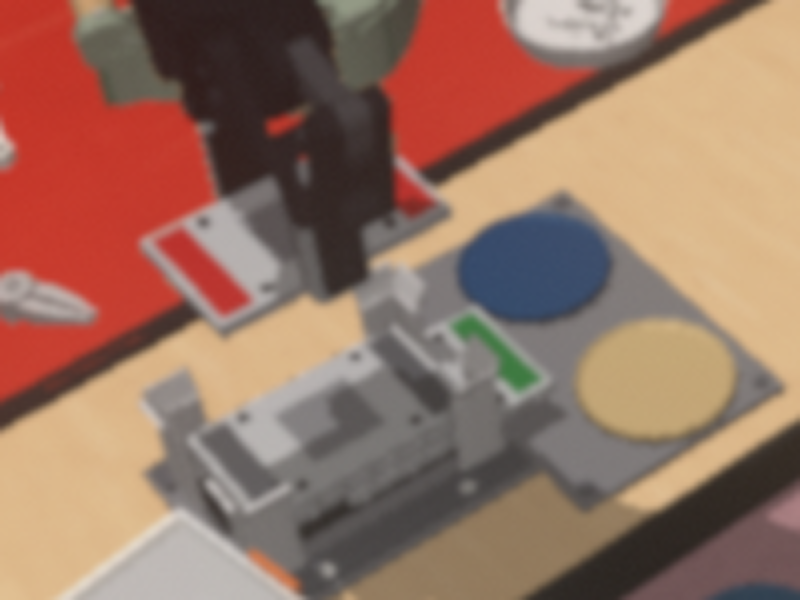

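```bash
python3 -c "
from h import *
p=bot.grab_frame('scene')
f=lambda u,v,z: at(p,(100+(u-1.5)/4,170+(v-1.5)/4),z)[:2]
a,b=f(534,266,.008),f(657,379,.008); print('seats',a,b,np.linalg.norm(a-b)); d=(a-b)/np.linalg.norm(a-b); ex=np.array([-d[1],d[0]]); print('yaw',np.degrees(np.arctan2(ex[1],ex[0])),'mag',(a+b)/2+.117*ex)
for l,z in (('seat_blue',.004),('seat_tan',.004)):
  print(l,[(np.round(r['position'],1),np.round(at(p,r['position'],z)[:2],4)) for r in bot.spot_point(p,l)[:2]])
z=.1168+.0154
print('held', [np.round(f(u,v,z),4) for u,v in((145,243),(223,328),(447,208))])
print('grey', [np.round(f(u,v,.032),4) for u,v in((190,440),(257,507))])
"
```

```text
seats [ 0.67905102 -0.11945191] [ 0.59587491 -0.11591108] 0.08325144015903
yaw 87.56237494646396 mag [ 0.64243918 -0.00078736]
seat_blue [(array([231.2, 237.6]), array([ 0.682 , -0.1172]))]
seat_tan [(array([263.7, 267. ]), array([ 0.5948, -0.1143]))]
held [array([0.6675, 0.0383]), array([0.6154, 0.0406]), array([ 0.6126, -0.0458])]
grey [array([0.6711, 0.0415]), array([0.6273, 0.0409])]
```

>>> carry_out(rows=[[[0.001, -0.001, 0.03, 0], [0.001, -0.001, 0.05, 0], [0.001, -0.001, 0.06, 0], [0.001, -0.001, 0.067, 0], [0.001, -0.001, 0.074, 0], [0.001, -0.001, 0.081, 0], [0.001, -0.001, 0.087, 0], [0.001, -0.001, 0.091, 0], [0.001, -0.001, 0.092, 0], [0.001, -0.001, 0.092, 0]]])

```text
clock: 17.38
position: [0.6439, -0.0002, 0.0264]
tool_rot: [3.139, -0.002, 1.532]
force: [-6.1, 6.2, 20.0]
grip_width: 0.052
finger_force: 62.5
```

```bash
python3 -c "
from h import *
go(.6424,-.0015,.0235,88)
p=bot.grab_frame('scene'); save(p,'g6.png',(100,170,300,320),4)"
```

```text
at [ 6.439e-01 -2.000e-04  2.640e-02] [ 1.799e+02 -1.000e-01  8.780e+01] t 17.38 -> rows [-1.3 -1.4  2.9] mm tw -0.2
```

View pics/g6.png

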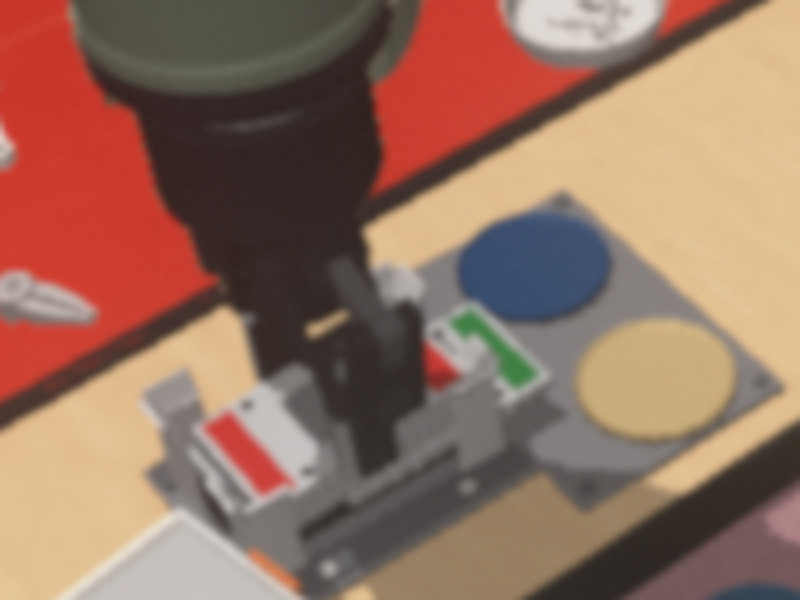

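Red sits in the magazine between the posts with its band at about (245,455) in the crop. There is 20 N of contact, so I'll release, lift and check.

>>> carry_out(rows=[[[0, 0, -0.002, 0], [0, 0, -0.002, 0], [0, 0, -0.002, 0], [0, 0, -0.002, 0], [0, 0, -0.002, 0], [0, 0, -0.02, 0], [0, 0, -0.05, 0], [0, 0, -0.08, 0], [0, 0, -0.08, 0], [0, 0, -0.08, 0]]], grip=0.075)

```text
clock: 18.27
position: [0.6437, -0.0019, 0.1062]
tool_rot: [3.139, -0.0, 1.531]
force: [-0.1, -0.1, 0.0]
grip_width: 0.0749
finger_force: 0.0
```

```bash
python3 -c "
from h import *
M=np.array([.6424,-.0015]); e=np.array([np.cos(np.radians(88)),np.sin(np.radians(88))]); 
go(*(M-.067*e),.09,88)
p=bot.grab_frame('scene'); save(p,'g7.png',(100,190,260,310),5)
for l in('carrier_red','carrier_green'): print([(np.round(r['position']),round(r['conf'],2),np.round(at(p,r['position'],.032)[:2],4)) for r in bot.spot_point(p,l)[:3]])"
```

```text
at [ 0.6437 -0.0019  0.1062] [179.8  -0.   87.7] t 18.27 -> rows [-66.6  -1.   16.2] mm tw -0.3
[(array([184., 271.]), 0.65, array([ 0.6491, -0.0071])), (array([313., 329.]), 0.49, array([ 0.441 , -0.0747])), (array([291., 345.]), 0.28, array([ 0.4416, -0.0365]))]
[(array([204., 269.]), 0.94, array([ 0.6316, -0.0309]))]
```

View pics/g7.png

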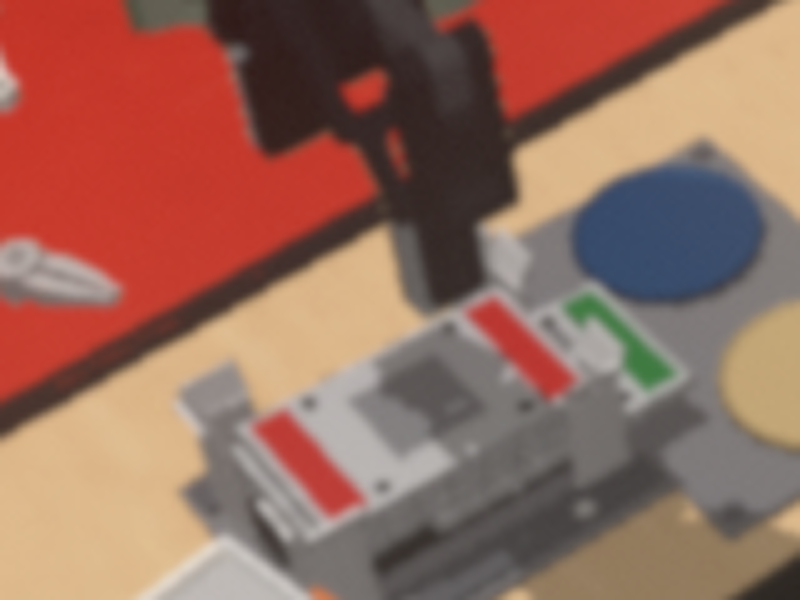

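Red lies flat and level on the stack between the posts (bands at 305,465 and 520,345 in the crop). Now to the green end.

>>> carry_out(rows=[[[-0.035, -0.001, 0, 0], [-0.069, -0.001, 0, 0], [-0.069, -0.001, 0, 0], [-0.069, -0.001, 0.03, 0], [-0.069, -0.001, 0.05, 0], [-0.069, -0.001, 0.05, 0], [-0.069, -0.001, 0.05, 0]]])

```text
clock: 19.0
position: [0.6382, -0.0704, 0.0534]
tool_rot: [-3.139, -0.0, 1.532]
force: [0.2, 0.6, 1.3]
grip_width: 0.0751
finger_force: 0.0
```

```bash
python3 -c "
from h import *
go(.6400,-.0705,.009,88)
p=bot.grab_frame('scene'); save(p,'g8.png',(140,190,300,310),5)"
```

```text
at [ 0.6382 -0.0704  0.0534] [-179.8   -0.    87.8] t 19.0 -> rows [-0.1  1.9 44.4] mm tw -0.2
```

View pics/g8.png

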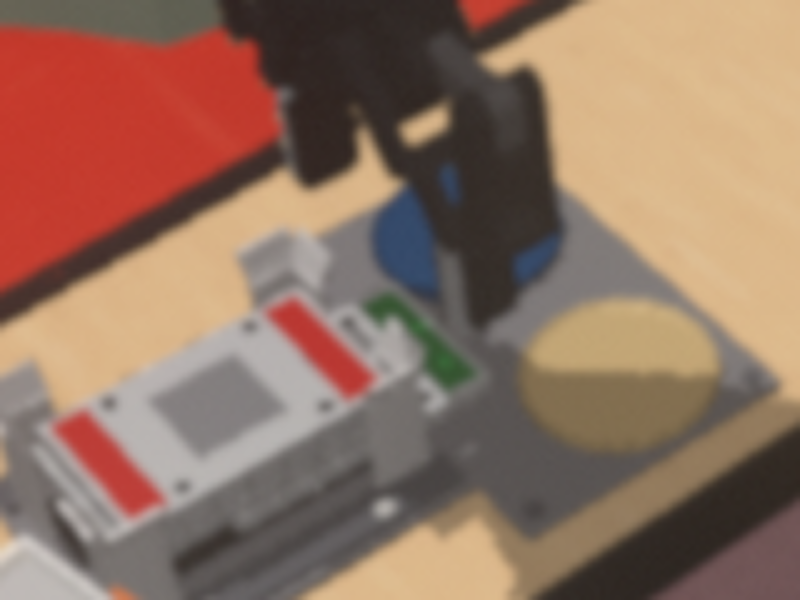

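The near finger hangs above the side of the green end (480,310) and is clear of the post. Descending, then gripping.

>>> carry_out(rows=[[[0, 0.001, 0.02, 0], [0, 0.001, 0.035, 0], [0, 0.001, 0.044, 0], [0, 0.001, 0.044, 0], [0, 0.001, 0.044, 0]]])

```text
clock: 19.47
position: [0.6399, -0.0706, 0.0106]
tool_rot: [-3.141, -0.0, 1.532]
force: [0.2, -0.9, 0.3]
grip_width: 0.075
finger_force: 0.0
```

>>> carry_out(rows=[[[0, 0, 0, 0], [0, 0, 0, 0], [0, 0, 0, 0], [0, 0, 0, 0], [0, 0, 0, 0], [0, 0, 0, 0]]], grip=0.03, grip_force=50)

```text
clock: 19.97
position: [0.6405, -0.0708, 0.0117]
tool_rot: [3.14, 0.0, 1.531]
force: [-2.9, -0.6, 8.2]
grip_width: 0.0521
finger_force: 50.7
```

>>> carry_out(rows=[[[-0.004, 0, -0.001, 0], [-0.008, 0, -0.001, 0], [-0.012, 0, -0.001, 0], [-0.016, 0, -0.001, 0], [-0.02, 0, -0.001, 0], [-0.024, 0, -0.001, 0], [-0.026, 0, -0.001, 0], [-0.026, 0, -0.001, 0], [-0.026, 0, -0.001, 0]]])

```text
clock: 20.72
position: [0.6392, -0.0973, 0.0117]
tool_rot: [3.141, 0.0, 1.531]
force: [1.6, 1.8, 0.6]
grip_width: 0.0521
finger_force: 52.8
```

>>> carry_out(rows=[[[0, 0, 0, 0], [0, 0, 0, 0], [0, 0, 0, 0], [0.013, 0, 0, 0], [0.026, 0, 0, 0], [0.026, 0, 0, 0], [0.026, 0, 0, 0]]], grip=0.07)

```text
clock: 21.3
position: [0.6401, -0.0688, 0.0116]
tool_rot: [-3.142, -0.001, 1.534]
force: [0.3, -0.1, -0.6]
grip_width: 0.0699
finger_force: 0.0
```

```bash
python3 -c "
from h import *
go(.6401,-.0695,.009,88)
p=bot.grab_frame('scene'); save(p,'g9.png',(120,190,280,310),5)"
```

```text
at [ 0.6401 -0.0688  0.0116] [-180.    -0.    87.9] t 21.3 -> rows [-0.7 -0.   2.6] mm tw -0.1
```

View pics/g9.png

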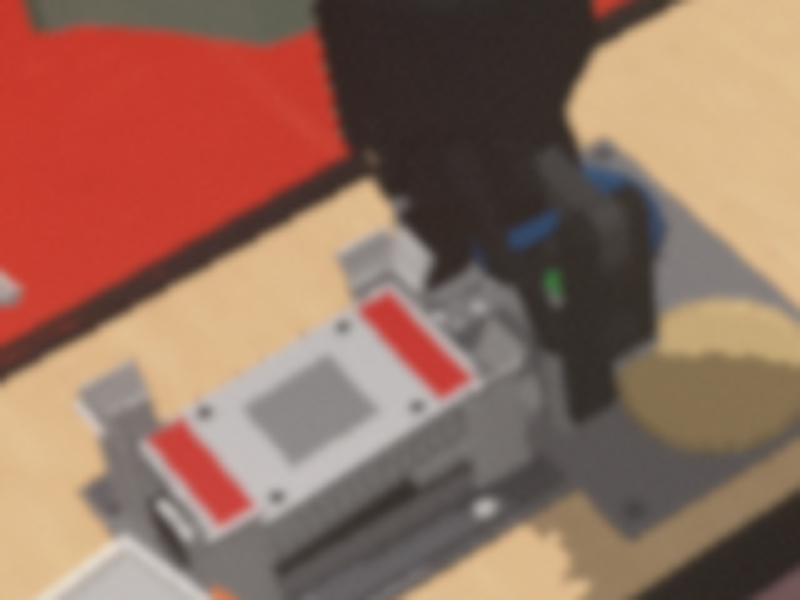

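The green band is out beyond the fingers (553,285) and the stack is undisturbed. Regripping near its middle and drawing it out.

>>> carry_out(rows=[[[0, 0, 0.001, 0], [0, 0, 0.001, 0], [0, 0, 0.001, 0], [0, 0, 0.001, 0], [0, 0, 0.001, 0], [0, 0, 0.001, 0]]], grip=0.03, grip_force=60)

```text
clock: 21.85
position: [0.64, -0.0711, 0.0107]
tool_rot: [-3.142, 0.0, 1.531]
force: [-2.1, -0.2, 6.0]
grip_width: 0.0521
finger_force: 61.5
```

>>> carry_out(rows=[[[-0.005, 0, -0.001, 0], [-0.012, 0, -0.001, 0], [-0.02, 0, -0.001, 0], [-0.028, 0, -0.001, 0], [-0.036, 0, -0.001, 0], [-0.044, 0, -0.001, 0], [-0.055, 0, -0.001, 0], [-0.068, 0, -0.001, 0], [-0.068, 0, -0.03, 0], [-0.068, 0, -0.06, 0], [-0.068, 0, -0.1, 0], [-0.068, 0, -0.1, 0]]])

```text
clock: 22.85
position: [0.6404, -0.1401, 0.1175]
tool_rot: [3.133, 0.001, 1.531]
force: [1.2, 0.1, 0.0]
grip_width: 0.0516
finger_force: 63.3
```

```bash
python3 -c "
from h import *
go(.4396,-.2895,.1,-3)
p=bot.grab_frame('scene'); save(p,'g10.png',(120,130,320,280),4)"
```

```text
at [ 0.6404 -0.1401  0.1175] [1.795e+02 1.000e-01 8.770e+01] t 22.85 -> rows [-157.4 -194.7   16.1] mm tw 90.7
```

View pics/g10.png

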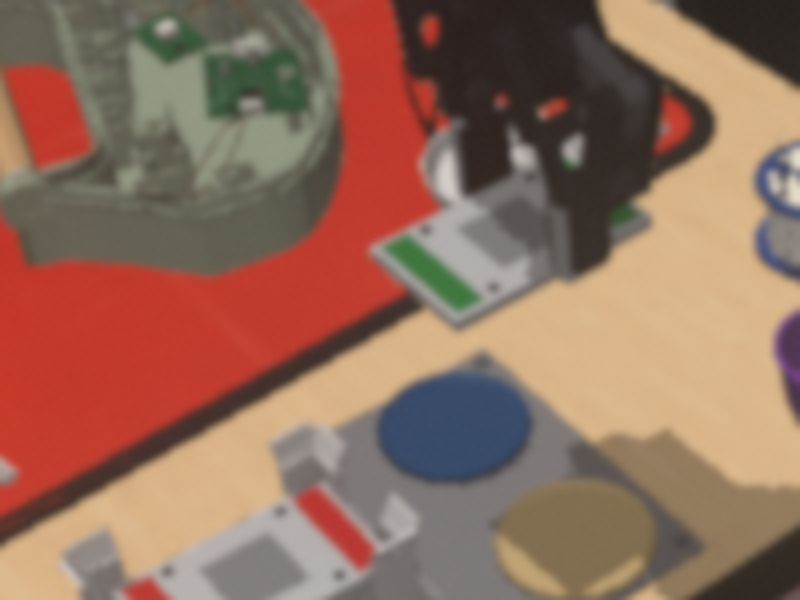

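```bash
python3 -c "
from h import *
p=bot.grab_frame('scene'); s=bot.observe()
f=lambda u,v,z: at(p,(120+(u-1.5)/4,130+(v-1.5)/4),z)[:2]
z=s['position'][2]+.0093
L,B,R_=[f(u,v,z) for u,v in((373,250),(460,325),(648,218))]
print(s['position'],L,B,R_,(L+R_)/2,np.linalg.norm(B-R_),np.linalg.norm(L-B))
g=bot.spot_point(p,'carrier_green'); print([(r['position'],r['conf'],at(p,r['position'],z-.006)[:2]) for r in g[:2]])
"
```

```text
[ 0.63809385 -0.13997614  0.1121377 ] [ 0.67369371 -0.09112858] [ 0.61880177 -0.08913574] [ 0.61871274 -0.17755763] [ 0.64620323 -0.1343431 ] 0.08842193520079188 0.05492811174683442
[([249.0, 190.3], 0.86, array([ 0.64667313, -0.13690942]))]
```

>>> carry_out(rows=[[[-0.158, -0.197, 0, 91], [-0.158, -0.197, 0, 91], [-0.158, -0.197, 0, 91], [-0.158, -0.197, 0, 91], [-0.158, -0.197, 0, 91], [-0.158, -0.197, 0, 91], [-0.158, -0.197, 0, 91], [-0.158, -0.197, 0, 91], [-0.158, -0.197, 0, 91], [-0.158, -0.197, 0, 91], [-0.158, -0.197, 0, 91], [-0.158, -0.197, 0, 91]]])

```text
clock: 24.0
position: [0.4335, -0.2889, 0.1094]
tool_rot: [-3.141, 0.002, 0.025]
force: [1.0, 0.1, -0.5]
grip_width: 0.0516
finger_force: 63.3
```

>>> carry_out(rows=[[[0, 0, 0, 5], [0, 0, 0, 5], [0, 0, 0, 5], [0, 0, 0, 5], [0, 0, 0, 5]]])

```text
clock: 24.42
position: [0.4341, -0.2889, 0.1102]
tool_rot: [-3.141, 0.001, -0.053]
force: [-0.1, 0.2, -0.6]
grip_width: 0.0519
finger_force: 63.3
```

```bash
python3 -c "
from h import *
go(.4345,-.2895,.05,-3)"
```

```text
at [ 0.4341 -0.2889  0.1102] [-180.     0.    -3.1] t 24.42 -> rows [ 0.5  0.6 60.2] mm tw -0.1
```

>>> carry_out(rows=[[[0, 0.001, 0.03, 0], [0, 0.001, 0.055, 0], [0, 0.001, 0.07, 0], [0, 0.001, 0.077, 0], [0, 0.001, 0.083, 0], [0, 0.001, 0.086, 0], [0, 0.001, 0.088, 0], [0, 0.001, 0.088, 0]]])

```text
clock: 25.08
position: [0.4345, -0.29, 0.0229]
tool_rot: [3.141, -0.001, -0.056]
force: [-0.4, -0.7, -0.8]
grip_width: 0.0517
finger_force: 63.3
```

```bash
python3 -c "
from h import *
go(.4345,-.2895,.0207,-3); print(bot.observe()['force'])
p=bot.grab_frame('scene'); im=p['pixels']; hsv=cv2.cvtColor(im,cv2.COLOR_RGB2HSV)
m=cv2.inRange(hsv,(50,100,40),(85,255,255)); m[:200]=0;m[:,:350]=0
c,_=cv2.findContours(m,cv2.RETR_EXTERNAL,cv2.CHAIN_APPROX_NONE)
for q in c:
  if cv2.contourArea(q)>10:
    w=np.array([at(p,u[0],.03)[:2] for u in q],np.float32); print(cv2.contourArea(q),q.mean(0),cv2.minAreaRect(w))"
```

```text
at [ 0.4345 -0.29    0.0229] [180.   -0.   -3.2] t 25.08 -> rows [-0.  -0.5  2.2] mm tw -0.2
[-0.39901241 -0.71652125 -0.82622933]
57.5 [[430.25641026 262.23076923]] ((0.41034674644470215, -0.2912995219230652), (0.040391966700553894, 0.0060609448701143265), 88.25686645507812)
```

```bash
python3 -c "
from h import *
p=bot.grab_frame('scene')
def run(im,lo,hi,z):
  hsv=cv2.cvtColor(im,cv2.COLOR_BGR2HSV); m=cv2.inRange(hsv,lo,hi); m[:200]=0;m[:,:370]=0
  c,_=cv2.findContours(m,cv2.RETR_EXTERNAL,cv2.CHAIN_APPROX_NONE)
  for q in c:
   if cv2.contourArea(q)>10:
    w=np.array([at(p,u[0],z)[:2] for u in q],np.float32); print(z,cv2.contourArea(q),np.round(q.mean(0)),np.round(np.r_[cv2.minAreaRect(w)[0],cv2.minAreaRect(w)[1]],4))
run(cv2.imread('pics/scene0.png'),(0,120,80),(8,255,255),.03)
im=p['pixels'][:,:,::-1]
for z in(.03,.032): run(im,(45,70,30),(90,255,255),z)
"
```

```text
0.03 120.0 [[432. 266.]] [ 0.4036 -0.2872  0.0451  0.0097]
0.03 101.5 [[397. 240.]] [ 0.4756 -0.2904  0.0455  0.0093]
0.03 109.5 [[430. 262.]] [ 0.4104 -0.2917  0.0443  0.0093]
0.032 109.5 [[430. 262.]] [ 0.4094 -0.29    0.0441  0.0093]
```

>>> carry_out(rows=[[[0, 0, -0.012, 0], [-0.005, 0, -0.012, 0], [-0.005, 0, -0.012, 0], [-0.005, 0, -0.005, 0], [-0.005, 0, 0, 0], [-0.005, 0, 0.002, 0], [-0.005, 0, 0.002, 0]]])

```text
clock: 25.77
position: [0.4292, -0.2895, 0.0209]
tool_rot: [-3.142, 0.0, -0.056]
force: [-5.3, 3.5, 26.7]
grip_width: 0.0516
finger_force: 66.2
```

>>> carry_out(rows=[[[0, 0, 0, 0], [0, 0, 0, 0], [0, 0, 0, 0], [0, 0, 0, 0], [0, 0, -0.02, 0], [0, 0, -0.05, 0], [0, 0, -0.08, 0], [0, 0, -0.1, 0], [0, 0, -0.1, 0]]], grip=0.08)

```text
clock: 26.52
position: [0.4307, -0.2905, 0.1241]
tool_rot: [3.139, -0.005, -0.056]
force: [1.3, -0.7, 0.4]
grip_width: 0.0798
finger_force: 0.0
```

```bash
python3 -c "
from h import *
p=bot.grab_frame('scene'); go(.4548,-.1385,.1,88)
def run(im,lo,hi,z,box):
  hsv=cv2.cvtColor(im,cv2.COLOR_BGR2HSV); m=cv2.inRange(hsv,lo,hi); k=m*0; k[box[1]:box[3],box[0]:box[2]]=1;m*=k
  c,_=cv2.findContours(m,cv2.RETR_EXTERNAL,cv2.CHAIN_APPROX_NONE)
  for q in c:
   if cv2.contourArea(q)>10:
    w=np.array([at(p,u[0],z)[:2] for u in q],np.float32); r=cv2.minAreaRect(w); print(z,cv2.contourArea(q),np.round(q.mean(0)),np.round(np.r_[r[0],r[1],r[2]],4))
im=p['pixels'][:,:,::-1]
run(im,(45,70,30),(90,255,255),.03,(360,200,480,320))
print('red'); run(im,(0,120,80),(8,255,255),.032,(130,240,260,330))
for l in('tub_tan','tub_blue'): print([(np.round(r['position']),round(r['conf'],2),np.round(at(p,r['position'],.007)[:2],3)) for r in bot.spot_point(p,l)[:3]])
"
```

```text
at [ 0.4302 -0.2901  0.1223] [179.9  -0.2  -3.2] t 26.57 -> rows [  16.1 -152.8   22.1] mm tw -91.2
0.03 111.0 [[432. 265.]] [ 4.04000e-01 -2.89500e-01  4.50000e-02  9.30000e-03  8.79974e+01]
0.03 90.0 [[398. 240.]] [ 4.7630e-01 -2.9260e-01  4.4400e-02  8.7000e-03  8.7349e+01]
red
0.032 127.5 [[160. 284.]] [6.51200e-01 3.15000e-02 1.02000e-02 4.03000e-02 8.65562e+01]
0.032 129.0 [[203. 261.]] [ 6.4510e-01 -4.0400e-02  1.0300e-02  4.6200e-02  8.7614e+01]
0.032 196.5 [[140. 245.]] [7.34700e-01 1.43000e-02 4.07000e-02 3.47000e-02 4.69507e+01]
[(array([332., 226.]), 0.74, array([ 0.586, -0.255])), (array([338., 309.]), 0.71, array([ 0.455, -0.138])), (array([265., 266.]), 0.53, array([ 0.592, -0.115]))]
[(array([291., 343.]), 0.77, array([ 0.458, -0.049]))]
```

>>> carry_out(rows=[[[0.016, -0.153, 0.02, -91], [0.016, -0.153, 0.02, -91], [0.016, -0.153, 0.02, -91], [0.016, -0.153, 0.02, -91], [0.016, -0.153, 0.02, -91], [0.016, -0.153, 0.02, -91], [0.016, -0.153, 0.02, -91], [0.016, -0.153, 0.02, -91], [0.016, -0.153, 0.02, -91], [0.016, -0.153, 0.02, -91], [0.016, -0.153, 0.02, -91], [0.016, -0.153, 0.02, -91]]], grip_force=30)

```text
clock: 27.67
position: [0.4532, -0.1373, 0.0994]
tool_rot: [-3.14, -0.001, 1.451]
force: [-0.5, -0.3, 0.5]
grip_width: 0.0802
finger_force: 0.0
```

>>> carry_out(rows=[[[0, 0, 0, -5], [0, 0, 0, -5], [0, 0, 0, -5], [0, 0, 0, -5]]])

```text
clock: 28.0
position: [0.4535, -0.1375, 0.1]
tool_rot: [-3.141, -0.001, 1.528]
force: [0.7, -0.2, -0.2]
grip_width: 0.08
finger_force: 0.0
```

```bash
python3 -c "
from h import *
go(.4548,-.1385,.0143,88)
p=bot.grab_frame('top');q=bot.grab_frame('scene')
def cen(p,box):
  hsv=cv2.cvtColor(p['pixels'],cv2.COLOR_RGB2HSV); m=cv2.inRange(hsv,(0,120,80),(8,255,255)); k=m*0; k[box[1]:box[3],box[0]:box[2]]=1;m*=k
  c,_=cv2.findContours(m,cv2.RETR_EXTERNAL,cv2.CHAIN_APPROX_NONE); return [(cv2.contourArea(x),np.array(cv2.minAreaRect(x)[0])) for x in c if cv2.contourArea(x)>15]
A=cen(p,(175,185,262,255));B=cen(q,(150,240,260,330))
for a,u in A:
  print('top',a,u,at(p,u,.032)[:2])
  for b,v in B:
    o,d=ray(p,u);o2,d2=ray(q,v); t=np.linalg.lstsq(np.c_[d,-d2],o2-o,rcond=None)[0]; X=o+t[0]*d;Y=o2+t[1]*d2
    if np.linalg.norm(X-Y)<.01: print(X,Y)
"
```

```text
at [ 0.4535 -0.1375  0.1   ] [-179.9   -0.    87.6] t 28.0 -> rows [-1.   1.4 85.7] mm tw -0.4
top 121.0 [234.96720886 215.360672  ] [ 0.64275728 -0.0407469 ]
[ 0.64241138 -0.04096507  0.03347658] [ 0.64380876 -0.03950995  0.03401893]
top 129.5 [190.94554138 212.54454041] [0.64741792 0.03110996]
[0.64690933 0.03063502 0.03412659] [0.64858991 0.03252024 0.03494955]
```

Red is down at the 26 mm level and centred. Picking the tan tub.

>>> carry_out(rows=[[[0, 0.001, 0.03, 0], [0, 0.001, 0.06, 0], [0, 0.001, 0.085, 0], [0, 0.001, 0.085, 0], [0, 0.001, 0.085, 0]]])

```text
clock: 28.52
position: [0.4542, -0.1371, 0.0153]
tool_rot: [-3.139, -0.0, 1.532]
force: [0.3, -0.3, 0.5]
grip_width: 0.0801
finger_force: 0.0
```

>>> carry_out(rows=[[[0, 0, 0, 0], [0, 0, 0, 0], [0, 0, 0, 0], [0, 0, 0, 0], [0, 0, 0, 0], [0, 0, 0, 0], [0, 0, -0.01, 0], [0, 0, -0.03, 0], [0, 0, -0.05, 0], [0, 0, -0.075, 0], [0, 0, -0.075, 0], [0, 0, -0.075, 0]]], grip=0.04)

```text
clock: 29.52
position: [0.4556, -0.1384, 0.0926]
tool_rot: [3.138, 0.001, 1.531]
force: [-0.1, 0.8, -1.0]
grip_width: 0.0558
finger_force: 32.1
```

```bash
python3 -c "
from h import *
go(.597,-.1155,.09,45)"
```

```text
at [ 0.4556 -0.1384  0.0926] [1.798e+02 1.000e-01 8.770e+01] t 29.52 -> rows [ 28.6 140.3   3.1] mm tw 42.7
```

>>> carry_out(rows=[[[0.028, 0.141, 0, 43], [0.028, 0.141, 0, 43], [0.028, 0.141, 0, 43], [0.028, 0.141, 0, 43], [0.028, 0.141, 0, 43], [0.028, 0.141, 0, 43], [0.028, 0.141, 0, 43], [0.028, 0.141, 0, 43], [0.028, 0.141, 0, 43]]])

```text
clock: 30.27
position: [0.5965, -0.1153, 0.0905]
tool_rot: [-3.141, 0.0, 0.785]
force: [0.3, -0.5, -0.6]
grip_width: 0.0557
finger_force: 32.3
```

```bash
python3 -c "
from h import *
go(.597,-.1155,.0145,45)"
```

```text
at [ 0.5965 -0.1153  0.0905] [-180.    0.   45.] t 30.27 -> rows [ 0.3  0.5 75.9] mm tw -0.0
```

>>> carry_out(rows=[[[0, 0, 0.03, 0], [0, 0, 0.055, 0], [0, 0, 0.07, 0], [0, 0, 0.076, 0], [0, 0, 0.076, 0], [0, 0, 0.076, 0]]])

```text
clock: 30.77
position: [0.5966, -0.1154, 0.0145]
tool_rot: [-3.141, -0.0, 0.784]
force: [0.1, 0.4, -1.4]
grip_width: 0.0555
finger_force: 34.2
```

>>> carry_out(rows=[[[0, 0, 0, 0], [0, 0, 0, 0], [0, 0, 0, 0], [0, 0, 0, 0], [0, 0, -0.02, 0], [0, 0, -0.05, 0], [0, 0, -0.085, 0], [0, 0, -0.085, 0], [0, 0, -0.085, 0]]], grip=0.08)

```text
clock: 31.52
position: [0.5978, -0.1156, 0.1016]
tool_rot: [3.139, -0.002, 0.781]
force: [0.8, -0.3, -0.8]
grip_width: 0.0796
finger_force: 0.0
```

```bash
python3 -c "
from h import *
go(.4548,-.0475,.1,88)"
```

```text
at [ 0.5978 -0.1156  0.1016] [ 1.798e+02 -1.000e-01  4.480e+01] t 31.52 -> rows [ -53.7 -149.     1.1] mm tw -43.2
```

>>> carry_out(rows=[[[-0.053, -0.148, 0, -43], [-0.053, -0.148, 0, -43], [-0.053, -0.148, 0, -43], [-0.053, -0.148, 0, -43], [-0.053, -0.148, 0, -43], [-0.053, -0.148, 0, -43], [-0.053, -0.148, 0, -43], [-0.053, -0.148, 0, -43], [-0.053, -0.148, 0, -43]]])

```text
clock: 32.27
position: [0.4549, -0.0476, 0.0992]
tool_rot: [-3.141, -0.0, 1.527]
force: [0.7, 0.7, 0.4]
grip_width: 0.0804
finger_force: 0.0
```

```bash
python3 -c "
from h import *
go(.4543,-.0475,.0145,88)
p=bot.grab_frame('scene')
for l in('tub_tan','tub_blue'): print([(np.round(r['position']),round(r['conf'],2),np.round(at(p,r['position'],.007)[:2],3)) for r in bot.spot_point(p,l)[:3]])"
```

```text
at [ 0.4549 -0.0476  0.0992] [-180.    -0.    87.5] t 32.27 -> rows [ 0.  -0.5 84.7] mm tw -0.5
[(array([329., 226.]), 0.9, array([ 0.59 , -0.253])), (array([264., 264.]), 0.54, array([ 0.598, -0.117])), (array([324., 187.]), 0.46, array([ 0.668, -0.318]))]
[(array([290., 346.]), 0.74, array([ 0.455, -0.046]))]
```

>>> carry_out(rows=[[[0, -0.001, 0.03, 0], [0, -0.001, 0.06, 0], [0, -0.001, 0.085, 0], [0, -0.001, 0.085, 0], [0, -0.001, 0.085, 0]]])

```text
clock: 32.83
position: [0.4533, -0.047, 0.0142]
tool_rot: [-3.139, 0.0, 1.532]
force: [-0.6, 0.8, 0.7]
grip_width: 0.0797
finger_force: 0.0
```

>>> carry_out(rows=[[[0, 0, 0, 0], [0, 0, 0, 0], [0, 0, 0, 0], [0, 0, 0, 0], [0, 0, 0, 0], [0, 0, 0, 0], [0, 0, -0.01, 0], [0, 0, -0.03, 0], [0, 0, -0.05, 0], [0, 0, -0.075, 0], [0, 0, -0.085, 0], [0, 0, -0.085, 0]]], grip=0.04)

```text
clock: 33.83
position: [0.4553, -0.048, 0.1025]
tool_rot: [3.137, 0.001, 1.53]
force: [0.5, 1.0, -0.6]
grip_width: 0.0557
finger_force: 32.2
```

```bash
python3 -c "
from h import *
go(.6768,-.1225,.1,135)"
```

```text
at [ 0.4553 -0.048   0.1025] [179.7   0.   87.7] t 33.83 -> rows [-65.5 224.4   3.5] mm tw -47.3
```

>>> carry_out(rows=[[[-0.065, 0.225, 0, -47], [-0.065, 0.225, 0, -47], [-0.065, 0.225, 0, -47], [-0.065, 0.225, 0, -47], [-0.065, 0.225, 0, -47], [-0.065, 0.225, 0, -47], [-0.065, 0.225, 0, -47], [-0.065, 0.225, 0, -47], [-0.065, 0.225, 0, -47], [-0.065, 0.225, 0, -47], [-0.065, 0.225, 0, -47]]])

```text
clock: 34.75
position: [0.6757, -0.121, 0.0998]
tool_rot: [-3.141, 0.0, 2.35]
force: [0.7, -0.0, 0.1]
grip_width: 0.0551
finger_force: 32.3
```

```bash
python3 -c "
from h import *
go(.6768,-.1225,.0135,135)"
```

```text
at [ 0.6757 -0.121   0.0998] [-180.     0.   134.7] t 34.75 -> rows [-1.8 -0.3 86.3] mm tw -0.3
```

>>> carry_out(rows=[[[-0.002, 0, 0.03, 0], [-0.002, 0, 0.06, 0], [-0.002, 0, 0.078, 0], [-0.002, 0, 0.086, 0], [-0.002, 0, 0.086, 0], [-0.002, 0, 0.086, 0]]])

```text
clock: 35.25
position: [0.6775, -0.1225, 0.0139]
tool_rot: [-3.141, 0.0, 2.351]
force: [-0.1, 0.2, -0.6]
grip_width: 0.0554
finger_force: 34.2
```

>>> carry_out(rows=[[[0, 0, 0, 0], [0, 0, 0, 0], [0, 0, 0, 0], [0, 0, 0, 0], [0, 0, -0.02, 0], [0, 0, -0.05, 0], [0, 0, -0.085, 0], [0, 0, -0.12, 0], [0, 0, -0.15, 0], [0, 0, -0.15, 0]]], grip=0.08)

```text
clock: 36.08
position: [0.6801, -0.1225, 0.1701]
tool_rot: [3.137, 0.006, 2.351]
force: [0.4, -0.3, 1.0]
grip_width: 0.08
finger_force: 0.0
```

>>> carry_out(rows=[[[0.4, -0.1, 0, 0], [0.4, -0.1, 0, 0], [0.4, -0.1, 0, 0], [0.4, -0.1, 0, 0], [0.4, -0.1, 0, 0], [0.4, -0.1, 0, 0], [0.4, -0.1, 0, 0], [0.4, -0.1, 0, 0], [0.4, -0.1, 0, 0]]])

```text
clock: 36.83
position: [0.3551, 0.0721, 0.1635]
tool_rot: [3.141, 0.001, 2.351]
force: [1.1, 2.6, 0.3]
grip_width: 0.0798
finger_force: 0.0
```

```bash
cat > f.py <<'E'
from h import *
s=bot.observe(); print(s['position'],s['clock'])
p=bot.grab_frame('top');q=bot.grab_frame('scene')
for n,c in(('top',p),('scene',q)):
  for l,z in(('tub_tan',.006),('seat_tan',.004),('tub_blue',.006),('seat_blue',.004),('carrier_green',.024),('carrier_red',.026),('spool',0)):
    print(n,l,[(np.round(r['position']),round(r['conf'],2),np.round(at(c,r['position'],z)[:2],3)) for r in bot.spot_point(c,l)[:3]])
# image change against the start in the regions of tubs
for n,c,f in(('top',p,'top0'),('scene',q,'scene0')):
  a=cv2.imread(f'pics/{f}.png'); b=c['pixels'][:,:,::-1]
  for nm,X in(('tan',(.597,-.1155,.037)),('blue',(.677,-.123,.037))):
    u,v=np.round(proj(c,X)).astype(int); t=a[v-25:v+25,u-25:u+25]; w=b[v-35:v+35,u-35:u+35]
    r=cv2.matchTemplate(w.copy(),t.copy(),cv2.TM_CCOEFF_NORMED); i=np.unravel_index(r.argmax(),r.shape); print(n,nm,'shift px',i[1]-10,i[0]-10,round(float(r.max()),3))
E
python3 f.py
```

```text
[0.35511248 0.07206786 0.16352731] 36.8333
top tub_tan [(array([282., 243.]), 0.96, array([ 0.602, -0.115])), (array([367., 250.]), 0.56, array([ 0.591, -0.256]))]
top seat_tan [(array([280., 247.]), 0.76, array([ 0.596, -0.113]))]
top tub_blue [(array([288., 197.]), 0.95, array([ 0.68 , -0.125]))]
top seat_blue [(array([285., 199.]), 0.43, array([ 0.678, -0.119])), (array([213., 211.]), 0.43, array([0.657, 0.   ]))]
top carrier_green [(array([392., 343.]), 0.73, array([ 0.439, -0.293]))]
top carrier_red [(array([212., 212.]), 0.64, array([ 0.649, -0.003]))]
top spool [(array([402., 202.]), 0.9, array([ 0.674, -0.316]))]
scene tub_tan [(array([329., 227.]), 0.57, array([ 0.588, -0.251]))]
scene seat_tan []
scene tub_blue []
scene seat_blue []
scene carrier_green [(array([414., 254.]), 0.57, array([ 0.442, -0.292]))]
scene carrier_red [(array([184., 275.]), 0.8, array([ 0.647, -0.006])), (array([324., 190.]), 0.65, array([ 0.648, -0.297]))]
scene spool [(array([325., 190.]), 0.88, array([ 0.668, -0.319]))]
top tan shift px 2 1 0.898
top blue shift px 0 1 0.988
scene tan shift px 10 10 -0.131
scene blue shift px 10 9 0.03
```

```bash
python3 -c "
from workcell import bot
print(bot.job_done())"
```

```text
the job is handed in; nothing more can be done
None
```

I swapped the plates and handed the job in at about 37 s of the 118 s limit. The final camera readings put green on the preheater, red on the stack at about 26 mm, both tubs on their own seats and the spool unmoved, but no verdict came back, and at the end only the top camera could see the tubs.

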